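Make up the stamping kit and the pencil kit

TASK

Make up two desk kits from the row of stationery. The stamping kit goes in the three-pocket tray: the ink pad tin lying flat in its long end pocket, the wooden hand stamp standing on its face in the middle pocket, and the ink bottle upright in the other end pocket. The pencil kit goes in the two-pocket tray: the eraser lying flat in the longer pocket and the brass sharpener standing upright in the shorter one; everything sits down on its pocket floor, and the matchbox, stapler and hourglass stay where they are.

Things in the scene. Friction and masses are not known exactly. Their poses are not given: they have to be found in the camera images.
- tray_three: larger of two low dark wooden trays, 112 x 290 mm, fixed. Pockets in a row along its y, each 100 mm in x: long end pocket (114 mm in y, centre y +82 mm), middle (70 mm, centre y -15 mm), other end (84 mm, centre y -97 mm). Pocket floors 7 mm above the desk, rim 13 mm; walls 6 mm, dividers 5 mm thick. Origin: centre in plan, at desk level; z up, x the short side (away from the robot at yaw 0)
- tray_two: smaller tray of the same make, 112 x 161 mm, fixed. Two pockets along its y, each 100 mm in x: longer (88 mm in y, centre y +30.5 mm), shorter (56 mm, centre y -46.5 mm). Floors 7 mm above the desk, rim 13 mm; walls 6 mm, divider 5 mm thick. Origin: centre in plan, at desk level; z up, x the short side (away from the robot at yaw 0)
- stamp_tin: flat dark green ink pad tin with a closed lid (the lid does not open here), 61 mm along its x, 90 mm along its y, 17 mm high, about 90 g. Origin: centre of the underside, z up. Grasp from above across the 61 mm.
- wooden_stamp: hand stamp of turned brown wood standing on its face: round foot 38 mm across and 16 mm high, a waist 24 mm across up to 26 mm, then a knob up to 30 mm across; 74 mm high in all, about 50 g. Origin: centre of the underside, z (its axis) up. Grasp the knob from above, 45 to 55 mm above the underside.
- ink_bottle: squat dark blue eight-sided ink bottle with a black screw cap, 52 mm across and 58 mm high in all; the glass body is 42 mm high, the cap 34 mm across; about 110 g in all. Origin: centre of the underside, z up. Grasp the glass body across its width.
- sharpener: round brass pencil sharpener, a small drum 29 mm across and 25 mm high standing on its flat end, about 60 g. Origin: centre of the underside, z up.
- eraser: eraser in a card sleeve, 22 mm along its x (20 mm solid), 54 mm along its y, 12 mm high, about 20 g, lying flat. Origin: centre of the underside, z up. Grasp across the 22 mm.
- match_box: closed matchbox with a red top, 36 x 56 x 15 mm, in the row with the stock; not part of either kit. Origin: centre of the underside.
- stapler: desk stapler, dark red over black, 37 mm wide, 144 mm long (along its y), 53 mm high, standing to the left of the work; not to be moved. Origin: centre of the underside.
- hourglass: sand timer in a turned wooden frame, 56 mm across and 100 mm high, standing to the right of the work; not to be moved. Origin: centre of the underside.
There are look-alikes about, which are no part of the job. Of the things that look like the stamp_tin, the smallest one is meant.

How it is judged:
By the outcome, as a careful person would: the job done as asked, in the order asked, and still so for the second after the job is handed in, with the robot touching nothing.
It also fails if it takes over 128 s, if anything falls off the work surface, if the arm or the gripper's body presses on something with over 40 N, if the wrist force passes 120 N, or if a joint passes its speed limit or range.

ROBOT

A 6-joint arm with a two-finger parallel gripper is mounted at the origin on a cart in front of the work surface, level with it; the furniture and walls round the work are solid. World frame = base frame: x ahead of the robot, y to its left, z up, the work surface at z = 0. Lengths are in m, angles in rad, forces in N, time in s.
With the tool pointing down it reaches from about 0.35 to 0.775 m from the base axis. Payload 7.3 kg.
Tool frame: the origin (TCP) lies midway between the tips of the shut fingers; the grasp point (between the pads) lies 19 mm behind it (robot.grip_depth is the z of the grasp point in the tool frame, in m); z points along the fingers, y is the line along which they close (so a half turn about z gives the same grasp; the last joint's range is limited). The gripper opens to 92 mm and grips with 3 to 60 N. Pads are 19 mm wide; open, the fingers measure 130 mm over their backs; the gripper's body (75 mm by 190 mm) begins 47 mm behind the grasp point.
Start: joints at [-1.47, 0.342, 1.524, -0, 1.275, -0.146], TCP at [0.128, -0.509, 0.227] pointing down, gripper open.
Joint ranges: [-2.53, 2.53], [-0.77, 2.02], [0.04, 2.7], [-1, 4.14], [0.28, 2.66], [-3.11, 3.11]. Speed limits (rad/s): [2.57, 2.57, 3.14, 3.14, 3.14, 3.14].

INTERFACE

Orientations are given as [roll, pitch, yaw] about the fixed x, y, z axes, in that order (R = Rz(yaw) Ry(pitch) Rx(roll)).
In Python, from cell import robot, viewer gives the robot as it stands.
- The arm moves only by the tool step_arm, never from a script. Its argument "increments" is a list of rows, each an object with "delta_pos": the shift along the tool's x, y, z in cm, a list of three; "dr": the turn, a rotation vector about the tool's x, y, z in degrees, a list of three; "fingers": the closure, from -1 (fully open) to 1 (shut), so that 0 is half open. In form: [{"delta_pos": [tx, ty, tz], "dr": [wx, wy, wz], "fingers": fingers}, ...]. A call has exactly 5 rows; each row is the pose to reach, as a shift and turn from the pose commanded when the call began, along the tool's axes at that moment; what a row does not reach only later rows make up. A row lasts 1/8 s, in which the tool goes at most 62.5 mm and 10.7 degrees, less where a joint would pass 70% of its speed; a pose out of reach is approached as far as the arm can. A call with a gripper value outside its range is refused whole. The fingers move at their own pace and stop on an object; "newtons" is the grip in N (left out, the last holds). Time passes only in rows, so rows that repeat a pose let the fingers close, or fill a call up. It gives the time, the measured TCP pose, the force, the opening and the grip force at its end, in the units of the state.
- robot.observe(): the state, without advancing time (a new reading comes with each control period).
- viewer.read_camera(name): name is "scene" or "top"; returns the picture (420x560x3 uint8, red, green, blue); there is no depth.
- viewer.camera_params(name): a dict with "K" (3x3 intrinsics, pixels), "k1" (the pictures are not rectified: a ray, as slopes to the right and down, at radius r is drawn at 1 + k1 r^2 times it, then the intrinsics apply), "T" (4x4, takes a point from camera to world coordinates). Camera axes: x right, y down, z forward; pixel columns grow to the right and rows downward; lengths in m; the calibration is good to about 2 mm. A picture is of the moment at which its call begins. camera_params takes no time and is no camera call.
- robot.hand_in(): hands the job in; it is judged then, once.
The state is a dict: "time": time; "qpos": joint angles; "qvel": joint speeds; "joint_efforts": joint torques, N m; "tool_pos": TCP position; "tool_rot": TCP orientation; "contact_force": force on the tool from outside, world axes, zero at the start; "torque": the same for the moment, N m; "opening": finger opening in m; "grip_force": force on a finger pad.
Only numpy, scipy, OpenCV 4.12 (cv2) and the standard library are available. Lean on these libraries where they do the work, as an engineer would, in place of code of your own. Each camera call takes 0.05 s, during which the arm holds its last target. There are 200 camera calls.

## Working session

There is one attempt and no reset: what is moved stays moved. The work goes in short steps, Python scripts to look and compute and a tool call to move; the robot and the scene stay as the last step left them, time stands still between calls to the robot, and variables do not carry over. Pictures are saved under pics/ and viewed, at most 14 in all, crops included, and the job is handed in when it is done.

Besides the shell and the picture viewer there is one more tool, called after ">>>" as name([rows], argument=value, ...), one row to a line, values as JSON. step_arm: Moves the arm, as the interface text tells. Its arguments: {"type":"object","properties":{"increments":{"type":"array"},"newtons":{"type":"number"}},"required":["increments"]}

```bash
ls; mkdir -p pics
cat > h.py <<'E'
import numpy as np, cv2
from scipy.spatial.transform import Rotation as R
from cell import robot, viewer
def snap(name,fn):
    im=viewer.read_camera(name); cv2.imwrite('pics/'+fn,im[:,:,::-1]); return im
def px2w(name,uv,z):
    p=viewer.camera_params(name);K=np.array(p['K']);T=np.array(p['T']);out=[]
    for u,v in np.atleast_2d(uv):
        d=np.array([(u-K[0,2])/K[0,0],(v-K[1,2])/K[1,1]]);s=d.copy()
        for _ in range(30): s=d/(1+p['k1']*(s@s))
        r=T[:3,:3]@np.array([*s,1]);t=(z-T[2,3])/r[2];out.append(T[:3,3]+t*r)
    return np.array(out)
def w2px(name,P):
    p=viewer.camera_params(name);K=np.array(p['K']);T=np.array(p['T'])
    c=(np.atleast_2d(P)-T[:3,3])@T[:3,:3];s=c[:,:2]/c[:,2:];s=s*(1+p['k1']*(s**2).sum(1,keepdims=True))
    return s*[K[0,0],K[1,1]]+[K[0,2],K[1,2]]
E
python3 - <<'E'
from h import *
for n in('scene','top'):
    im=snap(n,n+'0.png')
    p=viewer.camera_params(n);print(n,p)
    cv2.imwrite(f'pics/{n}0b.png',cv2.resize(im[:,:,::-1],(800,600),interpolation=cv2.INTER_CUBIC))
print(robot.observe(),robot.grip_depth)
E
```

```text
pics
scene {'K': array([[420.87300724,   0.        , 281.0950569 ],
       [  0.        , 420.87300724, 209.33117394],
       [  0.        ,   0.        ,   1.        ]]), 'k1': -0.06786361434141522, 'T': array([[-0.84438568, -0.24952781,  0.47407667, -0.02655503],
       [-0.53556842,  0.3710476 , -0.75861067,  0.87848353],
       [ 0.01338945, -0.89446048, -0.4469465 ,  0.55502165],
       [ 0.        ,  0.        ,  0.        ,  1.        ]])}
top {'K': array([[521.16792796,   0.        , 283.92441906],
       [  0.        , 521.16792796, 196.86833496],
       [  0.        ,   0.        ,   1.        ]]), 'k1': -0.05304835926973284, 'T': array([[ 0.0158828 , -0.99292149,  0.11770579,  0.31371261],
       [-0.99972581, -0.01779576, -0.01521889,  0.01594648],
       [ 0.01720582, -0.1174318 , -0.99293189,  1.68930705],
       [ 0.        ,  0.        ,  0.        ,  1.        ]])}
{'time': 0.1, 'qpos': array([-1.47002903e+00,  3.42673277e-01,  1.52487793e+00, -2.12458549e-05,
        1.27540490e+00, -1.46013824e-01]), 'qvel': array([ 0.00136229, -0.00301908, -0.001722  , -0.00024713, -0.00078453,
       -0.0023481 ]), 'joint_efforts': array([ 2.01208502e-03, -4.32004738e+01, -2.44696355e+01,  7.19288900e-02,
        5.26233972e-02, -5.59452951e-05]), 'tool_pos': array([ 0.12822212, -0.50874501,  0.22611917]), 'tool_rot': array([-3.14024076e+00, -1.78274620e-04,  2.46787200e-01]), 'contact_force': array([ 0.97835864, -0.78948209, -0.45301705]), 'torque': array([-0.01307583, -0.03044425,  0.0063411 ]), 'grip_force': 0.0, 'opening': 0.09178507748730172} -0.0188
```

View pics/scene0b.png

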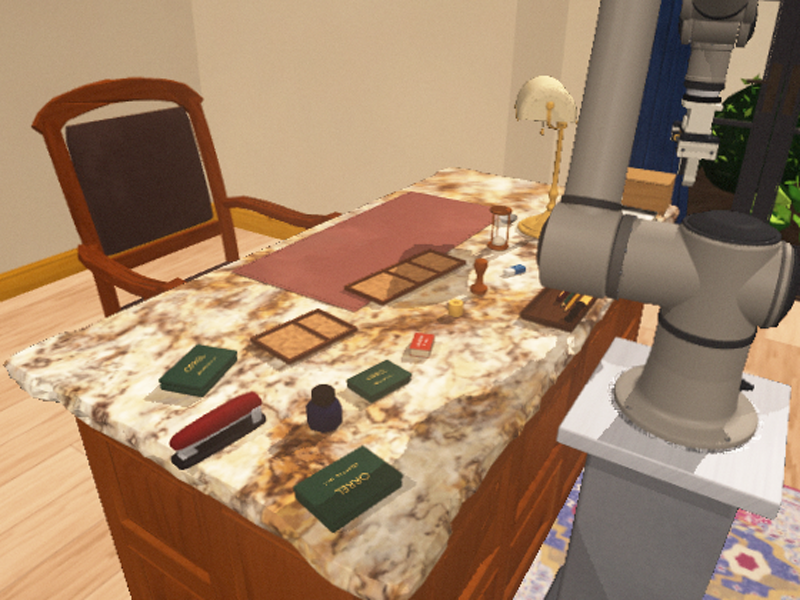

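View pics/top0b.png

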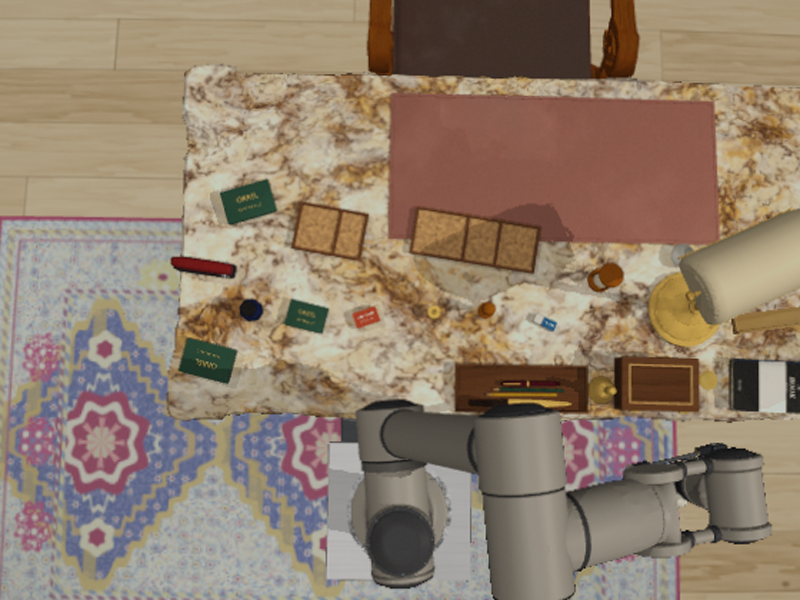

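The top view shows three green tins (800x600 px): (248,202), (307,316) and (209,361). The bottle is at (251,310), matchbox (366,317), sharpener (434,311), stamp (486,310) and eraser (543,323). The trays are at (330,231) and (475,240). The middle tin (307,316) looks smallest, so I'll make a close orthographic crop to check.

```bash
cat >> h.py <<'E'
def ortho(im,name,z,x0,x1,y0,y1,mm):  # rows: x from x1 down to x0; cols: y from y1 down to y0
    xs=np.arange(x1,x0,-mm/1000);ys=np.arange(y1,y0,-mm/1000);Y,X=np.meshgrid(ys,xs)
    uv=w2px(name,np.c_[X.ravel(),Y.ravel(),np.full(X.size,z)]).astype(np.float32)
    return cv2.remap(im,uv[:,0].reshape(X.shape),uv[:,1].reshape(X.shape),cv2.INTER_CUBIC)
E
python3 - <<'E'
from h import *
im=viewer.read_camera('top')
o=ortho(im,'top',0.013,0.22,0.72,-0.38,0.42,1)
cv2.imwrite('pics/ortho.png',o[:,:,::-1]);
hsv=cv2.cvtColor(o,cv2.COLOR_RGB2HSV)
def blobs(m,n,mn=80):
    k,l,s,c=cv2.connectedComponentsWithStats(m.astype(np.uint8))
    for i in range(1,k):
        if s[i,4]>mn:
            cnt=max(cv2.findContours((l==i).astype(np.uint8),0,1)[0],key=cv2.contourArea)
            r=cv2.minAreaRect(cnt); print(n,'x %.3f y %.3f'%(.72-r[0][1]/1000,.42-r[0][0]/1000),np.round(r[1]),round(r[2],1),s[i,4])
H,S,V=[hsv[:,:,i].astype(int) for i in range(3)]
blobs((H>60)&(H<95)&(S>90)&(V<130),'green',300)
blobs((H>100)&(H<130)&(S>60),'blue')
blobs(((H<6)|(H>174))&(S>150)&(V>120),'red')
blobs((H>18)&(H<28)&(S>150)&(V>120),'brass')
blobs((H>=5)&(H<=16)&(S>140),'brown',150)
E
```

```text
green x 0.690 y 0.356 [ 76. 111.] 72.1 5863
green x 0.430 y 0.214 [85. 55.] 13.2 3486
green x 0.320 y 0.403 [51. 74.] 12.8 2850
green x 0.274 y -0.294 [  4. 138.] 90.0 510
blue x 0.442 y 0.339 [48. 45.] 36.9 930
blue x 0.422 y -0.335 [32. 21.] 25.2 584
brass x 0.442 y -0.074 [25. 29.] 90.0 570
brass x 0.263 y -0.278 [  7. 147.] 89.4 935
brass x 0.245 y -0.310 [137.  15.] 4.1 1232
brown x 0.626 y 0.167 [165. 113.] 9.2 4914
brown x 0.614 y -0.166 [290. 112.] 8.6 10813
brown x 0.618 y -0.184 [25. 22.] 81.3 179
brown x 0.604 y -0.097 [26. 69.] 80.0 571
brown x 0.505 y 0.028 [128.  49.] 28.9 2176
brown x 0.511 y 0.092 [21. 12.] 28.6 173
brown x 0.432 y 0.389 [125.  62.] 90.0 3249
brown x 0.439 y -0.176 [47. 79.] 40.4 1663
brown x 0.459 y -0.035 [12. 22.] 82.4 181
brown x 0.431 y 0.079 [36. 54.] 68.8 1622
brown x 0.351 y -0.159 [47. 24.] 5.2 663
brown x 0.276 y -0.251 [109. 256.] 90.0 17375
brown x 0.277 y 0.152 [41. 13.] 28.8 352
brown x 0.230 y -0.356 [15. 48.] 84.7 441
```

View pics/ortho.png

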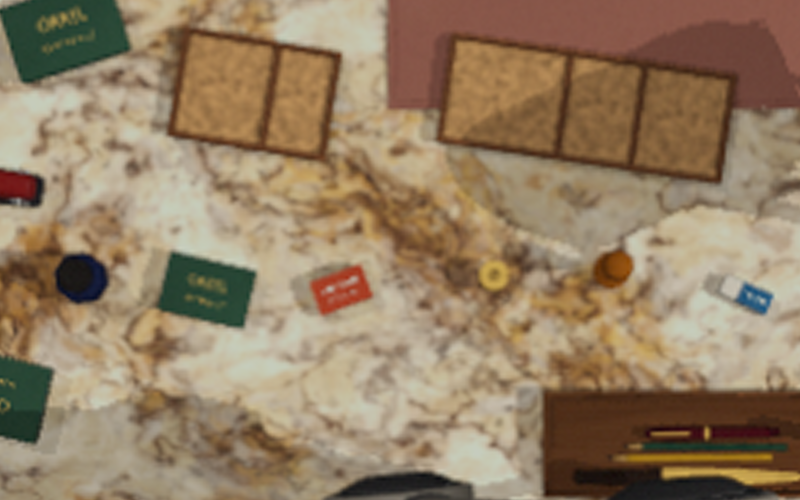

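The ortho view shows the trays at about (253,93) and (587,108), with the long pockets on the left (+y). The tin at (207,290) measures about 85x55 (blurred), against 111x76 and a larger clipped one, so (207,290) is the right tin. Next I'll refine the objects at their own heights and locate the hourglass and lamp.

Run:
```python
from h import *
t=viewer.read_camera('top');s=viewer.read_camera('scene')
objs=[('tin',.43,.214,.017),('stamp',.452,-.19,.055),('bottlecap',.44,.335,.058),('sharp',.442,-.074,.025),('eraser',.426,-.326,.012)]
rows=[]
for im,n in((t,'top'),(s,'scene')):
    r=[]
    for _,x,y,z in objs:
        h=.06 if _=='tin' else .04
        o=ortho(im,n,z,x-h,x+h,y-h,y+h,h*2000/160); o=cv2.resize(o[:160,:160],(160,160))
        for k in (40,80,120): o[k,::8]=255; o[::8,k]=255
        r.append(o)
    rows.append(np.hstack(r))
cv2.imwrite('pics/mont.png',np.vstack(rows)[:,:,::-1])
def tri(a,b):
    A=[];
    L=[]
    for n,uv in(('scene',a),('top',b)):
        c=np.array(viewer.camera_params(n)['T'])[:3,3];p=px2w(n,uv,0)[0];d=(p-c)/np.linalg.norm(p-c);L.append((c,d))
    M=sum(np.eye(3)-np.outer(d,d) for c,d in L);v=sum((np.eye(3)-np.outer(d,d))@c for c,d in L)
    return np.linalg.solve(M,v)
print('shade',tri((381,70),(521,185)),'lampbase',px2w('top',(478,217),0.01),'hourglass top',px2w('scene',(500*.7,211*.7),.1),'base',px2w('scene',(500*.7,246*.7),0),px2w('top',(421,194),.09))
```

```text
shade [ 0.51178457 -0.63889718  0.33837734] lampbase [[ 0.45777549 -0.64664041  0.01      ]] hourglass top [[ 0.51371948 -0.43009222  0.1       ]] base [[ 0.51620896 -0.45623139  0.        ]] [[ 0.51996678 -0.43586415  0.09      ]]
```

View pics/mont.png

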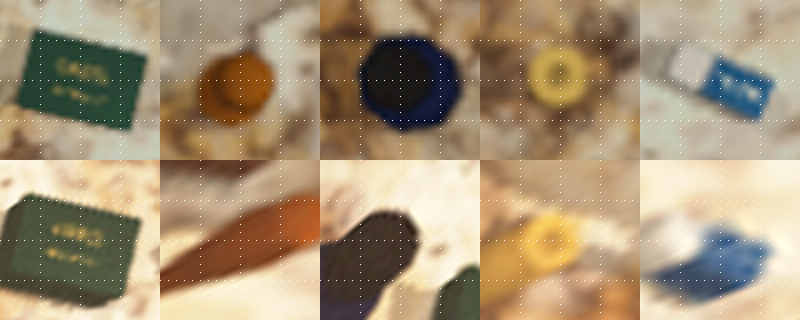

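>>> step_arm([
  {"delta_pos": [6, 0, -1], "dr": [0, 0, -10], "fingers": -1},
  {"delta_pos": [12, 0, -2], "dr": [0, 0, -20], "fingers": -1},
  {"delta_pos": [18, 0, -3], "dr": [0, 0, -30], "fingers": -1},
  {"delta_pos": [24, 0, -3], "dr": [0, 0, -40], "fingers": -1},
  {"delta_pos": [30, -2, -3], "dr": [0, 0, -50], "fingers": -1},
])

```text
time: 0.88
tool_pos: [0.4155, -0.4166, 0.2564]
tool_rot: [3.141, 0.0, 1.125]
contact_force: [1.5, 0.4, -0.7]
opening: 0.092
grip_force: 0.0
```

The crop confirms the tin: 87x57 mm measured (nominal 90x61), yaw -13°. My estimates (x, y) are:

| Item | x | y | yaw |
|---|---|---|---|
| Tin | .429 | .2125 | -13° |
| Stamp | .452 | -.192 | – |
| Bottle | .441 | .335 | – |
| Sharpener | .4435 | -.073 | – |
| Eraser | .4265 | -.3255 | -20° |

The hourglass is at about (.52,-.44). Next I'll write a small planner that prints the increments.

```bash
cat > plan.py <<'E'
import numpy as np,sys
# usage: plan.py x y z yaw  then pairs of targets "x,y,z,yaw"; chains rounded commands
def inc(c,t):
    a=np.radians(c[3]);d=np.array(t[:3])-c[:3]
    v=np.round(100*np.array([np.cos(a)*d[0]+np.sin(a)*d[1],np.sin(a)*d[0]-np.cos(a)*d[1],-d[2]]),1);w=round(-(t[3]-c[3]))
    n=np.array(c,float);n[0]+=(np.cos(a)*v[0]+np.sin(a)*v[1])/100;n[1]+=(np.sin(a)*v[0]-np.cos(a)*v[1])/100;n[2]-=v[2]/100;n[3]-=w
    return v,w,n
P=[[float(k) for k in s.split(',')] for s in sys.argv[1:]];c=P[0]
for t in P[1:]:
    v,w,n=inc(c,t);print(t,'->',v,'dr',w,'cmd',np.round(n,4),'len %.2f'%np.linalg.norm(v));c=n
E
python3 plan.py .414,-.416,.257,64.14 .42,-.11,.2,77 .429,.2125,.12,77 .429,.2125,.009,77 .429,.2125,.11,77 .6247,-.0858,.08,82 .6247,-.0858,.017,82 .6247,-.0858,.15,82 .452,-.192,.15,82 .452,-.192,.031,82 .452,-.192,.13,82 .6109,-.1818,.13,82 .6109,-.1818,.039,82 .6109,-.1818,.16,82 .441,.335,.15,82 .441,.335,.013,82 .441,.335,.13,82 .5992,-.263,.18,82 .5992,-.263,.021,82
```

```text
[0.42, -0.11, 0.2, 77.0] -> [ 27.8 -12.8   5.7] dr -13 cmd [ 0.4201 -0.11    0.2    77.14  ] len 31.13
[0.429, 0.2125, 0.12, 77.0] -> [31.6 -6.3  8. ] dr 0 cmd [ 0.429   0.2121  0.12   77.14  ] len 33.20
[0.429, 0.2125, 0.009, 77.0] -> [ 0.  -0.  11.1] dr 0 cmd [4.290e-01 2.121e-01 9.000e-03 7.714e+01] len 11.10
[0.429, 0.2125, 0.11, 77.0] -> [  0.   -0.  -10.1] dr 0 cmd [ 0.429   0.2121  0.11   77.14  ] len 10.10
[0.6247, -0.0858, 0.08, 82.0] -> [-24.7  25.7   3. ] dr -5 cmd [ 6.246e-01 -8.590e-02  8.000e-02  8.214e+01] len 35.77
[0.6247, -0.0858, 0.017, 82.0] -> [0.  0.  6.3] dr 0 cmd [ 6.246e-01 -8.590e-02  1.700e-02  8.214e+01] len 6.30
[0.6247, -0.0858, 0.15, 82.0] -> [  0.    0.  -13.3] dr 0 cmd [ 0.6246 -0.0859  0.15   82.14  ] len 13.30
[0.452, -0.192, 0.15, 82.0] -> [-12.9 -15.6   0. ] dr 0 cmd [ 0.4524 -0.1924  0.15   82.14  ] len 20.24
[0.452, -0.192, 0.031, 82.0] -> [ 0.  -0.  11.9] dr 0 cmd [ 4.524e-01 -1.924e-01  3.100e-02  8.214e+01] len 11.90
[0.452, -0.192, 0.13, 82.0] -> [ 0.  -0.  -9.9] dr 0 cmd [ 0.4524 -0.1924  0.13   82.14  ] len 9.90
[0.6109, -0.1818, 0.13, 82.0] -> [ 3.2 15.6 -0. ] dr 0 cmd [ 0.6113 -0.182   0.13   82.14  ] len 15.92
[0.6109, -0.1818, 0.039, 82.0] -> [ 0.  -0.   9.1] dr 0 cmd [ 6.113e-01 -1.820e-01  3.900e-02  8.214e+01] len 9.10
[0.6109, -0.1818, 0.16, 82.0] -> [  0.   -0.  -12.1] dr 0 cmd [ 0.6113 -0.182   0.16   82.14  ] len 12.10
[0.441, 0.335, 0.15, 82.0] -> [ 48.9 -23.9   1. ] dr 0 cmd [ 0.4414  0.3351  0.15   82.14  ] len 54.44
[0.441, 0.335, 0.013, 82.0] -> [-0.  -0.  13.7] dr 0 cmd [4.414e-01 3.351e-01 1.300e-02 8.214e+01] len 13.70
[0.441, 0.335, 0.13, 82.0] -> [ -0.   -0.  -11.7] dr 0 cmd [ 0.4414  0.3351  0.13   82.14  ] len 11.70
[0.5992, -0.263, 0.18, 82.0] -> [-57.1  23.8  -5. ] dr 0 cmd [ 0.5991 -0.2631  0.18   82.14  ] len 62.06
[0.5992, -0.263, 0.021, 82.0] -> [ 0.   0.  15.9] dr 0 cmd [ 5.991e-01 -2.631e-01  2.100e-02  8.214e+01] len 15.90
```

>>> step_arm([
  {"delta_pos": [5.6, -2.6, 1.1], "dr": [0, 0, -3], "fingers": -1},
  {"delta_pos": [11.2, -5.1, 2.3], "dr": [0, 0, -6], "fingers": -1},
  {"delta_pos": [16.7, -7.7, 3.4], "dr": [0, 0, -9], "fingers": -1},
  {"delta_pos": [22.3, -10.3, 4.6], "dr": [0, 0, -12], "fingers": -1},
  {"delta_pos": [27.8, -12.8, 5.7], "dr": [0, 0, -13], "fingers": -1},
])

```text
time: 1.5
tool_pos: [0.4194, -0.1089, 0.1994]
tool_rot: [3.141, 0.0, 1.347]
contact_force: [0.8, 0.6, 0.2]
opening: 0.0921
grip_force: 0.0
```

>>> step_arm([
  {"delta_pos": [5.6, -1.1, 1], "dr": [0, 0, 0], "fingers": -1},
  {"delta_pos": [11.2, -2.2, 2], "dr": [0, 0, 0], "fingers": -1},
  {"delta_pos": [16.8, -3.4, 3], "dr": [0, 0, 0], "fingers": -1},
  {"delta_pos": [22.4, -4.5, 4], "dr": [0, 0, 0], "fingers": -1},
  {"delta_pos": [28, -5.6, 6], "dr": [0, 0, 0], "fingers": -1},
])

```text
time: 2.12
tool_pos: [0.428, 0.1767, 0.14]
tool_rot: [3.139, -0.001, 1.346]
contact_force: [0.3, -0.4, -0.1]
opening: 0.0919
grip_force: 0.0
```

>>> step_arm([
  {"delta_pos": [2, -0.4, 1], "dr": [0, 0, 0], "fingers": -1},
  {"delta_pos": [3.6, -0.7, 2], "dr": [0, 0, 0], "fingers": -1},
  {"delta_pos": [3.6, -0.7, 2], "dr": [0, 0, 0], "fingers": -1},
  {"delta_pos": [3.6, -0.7, 3], "dr": [0, 0, 0], "fingers": -1},
  {"delta_pos": [3.6, -0.7, 4], "dr": [0, 0, 0], "fingers": -1},
])

```text
time: 2.75
tool_pos: [0.4289, 0.2104, 0.0994]
tool_rot: [3.141, -0.0, 1.345]
contact_force: [-0.5, -0.4, 0.1]
opening: 0.0917
grip_force: 0.0
```

>>> step_arm([
  {"delta_pos": [0, 0, 3], "dr": [0, 0, 0], "fingers": -1},
  {"delta_pos": [0, 0, 5], "dr": [0, 0, 0], "fingers": -1},
  {"delta_pos": [0, 0, 7], "dr": [0, 0, 0], "fingers": -1},
  {"delta_pos": [0, 0, 8.2], "dr": [0, 0, 0], "fingers": -1},
  {"delta_pos": [0, 0, 9.1], "dr": [0, 0, 0], "fingers": -1},
])

```text
time: 3.38
tool_pos: [0.4287, 0.2109, 0.0081]
tool_rot: [-3.141, 0.0, 1.346]
contact_force: [0.2, -0.1, -0.1]
opening: 0.0917
grip_force: 0.0
```

>>> step_arm([
  {"delta_pos": [0, 0, 0], "dr": [0, 0, 0], "fingers": 0.0},
  {"delta_pos": [0, 0, 0], "dr": [0, 0, 0], "fingers": 0.3},
  {"delta_pos": [0, 0, 0], "dr": [0, 0, 0], "fingers": 0.3},
  {"delta_pos": [0, 0, 0], "dr": [0, 0, 0], "fingers": 0.3},
  {"delta_pos": [0, 0, 0], "dr": [0, 0, 0], "fingers": 0.3},
], newtons=20)

```text
time: 4.0
tool_pos: [0.4289, 0.2114, 0.0091]
tool_rot: [3.141, -0.0, 1.346]
contact_force: [0.5, 0.3, 4.2]
opening: 0.0608
grip_force: 20.0
```

>>> step_arm([
  {"delta_pos": [0, 0, -1], "dr": [0, 0, 0], "fingers": 0.4},
  {"delta_pos": [0, 0, -3], "dr": [0, 0, 0], "fingers": 0.4},
  {"delta_pos": [0, 0, -6], "dr": [0, 0, 0], "fingers": 0.4},
  {"delta_pos": [0, 0, -9], "dr": [0, 0, 0], "fingers": 0.4},
  {"delta_pos": [0, 0, -10.1], "dr": [0, 0, 0], "fingers": 0.4},
], newtons=30)

```text
time: 4.62
tool_pos: [0.4294, 0.2115, 0.1115]
tool_rot: [3.139, -0.001, 1.346]
contact_force: [-0.3, -0.4, -1.8]
opening: 0.0608
grip_force: 30.0
```

>>> step_arm([
  {"delta_pos": [-3, 3, 0], "dr": [0, 0, -1], "fingers": 0.4},
  {"delta_pos": [-7, 7.3, 0], "dr": [0, 0, -2], "fingers": 0.4},
  {"delta_pos": [-11, 11.5, 0], "dr": [0, 0, -3], "fingers": 0.4},
  {"delta_pos": [-15, 15.6, 0], "dr": [0, 0, -4], "fingers": 0.4},
  {"delta_pos": [-19, 19.8, 0], "dr": [0, 0, -5], "fingers": 0.4},
])

```text
time: 5.25
tool_pos: [0.5797, -0.0197, 0.109]
tool_rot: [-3.14, -0.0, 1.434]
contact_force: [0.2, -0.0, -0.6]
opening: 0.0607
grip_force: 30.0
```

>>> step_arm([
  {"delta_pos": [-3, 2.7, 0], "dr": [0, 0, 0], "fingers": 0.4},
  {"delta_pos": [-6.1, 5.4, 1], "dr": [0, 0, 0], "fingers": 0.4},
  {"delta_pos": [-6.1, 5.4, 2], "dr": [0, 0, 0], "fingers": 0.4},
  {"delta_pos": [-6.1, 5.4, 4], "dr": [0, 0, 0], "fingers": 0.4},
  {"delta_pos": [-6.1, 5.4, 6], "dr": [0, 0, 0], "fingers": 0.4},
])

```text
time: 5.88
tool_pos: [0.6235, -0.0848, 0.0483]
tool_rot: [-3.14, -0.0, 1.434]
contact_force: [1.1, -0.1, -0.3]
opening: 0.0608
grip_force: 30.0
```

Run:
```python
from h import *
im=snap('scene','s1.png');o=im[150:310,170:340];cv2.imwrite('pics/s1c.png',cv2.resize(o[:,:,::-1],None,fx=3.5,fy=3.5,interpolation=cv2.INTER_CUBIC))
s=robot.observe();print(s['tool_pos'],np.degrees(s['tool_rot']))
```

```text
[ 0.6218069  -0.08435395  0.04538231] [-1.79621324e+02 -5.43043713e-02  8.21671138e+01]
```

View pics/s1c.png

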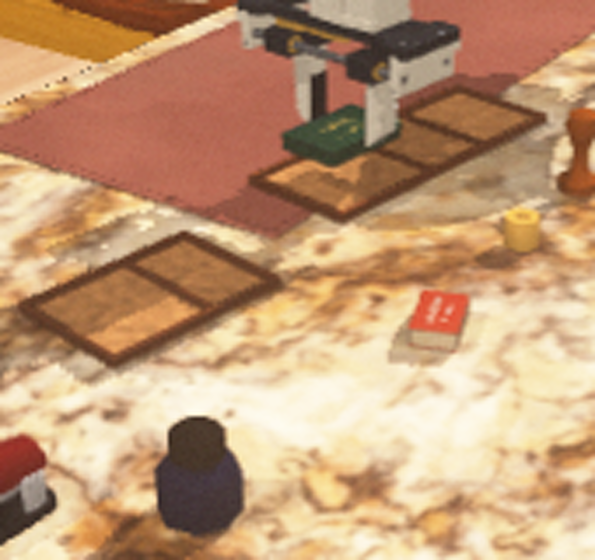

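The tin hangs flat above the long pocket (crop px 340,135), so I lower it and release.

>>> step_arm([
  {"delta_pos": [0, 0, 1], "dr": [0, 0, 0], "fingers": 0.4},
  {"delta_pos": [0, 0, 2], "dr": [0, 0, 0], "fingers": 0.4},
  {"delta_pos": [0, 0, 2.8], "dr": [0, 0, 0], "fingers": 0.4},
  {"delta_pos": [0, 0, 3.4], "dr": [0, 0, 0], "fingers": 0.4},
  {"delta_pos": [0, 0, 3.4], "dr": [0, 0, 0], "fingers": 0.4},
])

```text
time: 6.55
tool_pos: [0.6248, -0.0859, 0.0161]
tool_rot: [3.141, 0.0, 1.434]
contact_force: [-1.0, 1.1, 2.5]
opening: 0.0608
grip_force: 30.0
```

>>> step_arm([
  {"delta_pos": [0, 0, 0], "dr": [0, 0, 0], "fingers": -0.5},
  {"delta_pos": [0, 0, 0], "dr": [0, 0, 0], "fingers": -0.6},
  {"delta_pos": [0, 0, 0], "dr": [0, 0, 0], "fingers": -0.6},
  {"delta_pos": [0, 0, -1], "dr": [0, 0, 0], "fingers": -0.6},
  {"delta_pos": [0, 0, -3], "dr": [0, 0, 0], "fingers": -0.6},
])

```text
time: 7.18
tool_pos: [0.6241, -0.0858, 0.0458]
tool_rot: [-3.14, -0.0, 1.434]
contact_force: [0.7, 0.3, 0.9]
opening: 0.0733
grip_force: 0.0
```

>>> step_arm([
  {"delta_pos": [0, 0, -6], "dr": [0, 0, 0], "fingers": -0.6},
  {"delta_pos": [-2, -2.4, -10.4], "dr": [0, 0, 0], "fingers": -0.6},
  {"delta_pos": [-5.6, -6.8, -10.4], "dr": [0, 0, 0], "fingers": -0.6},
  {"delta_pos": [-9.5, -11.5, -10.4], "dr": [0, 0, 0], "fingers": -0.6},
  {"delta_pos": [-12.9, -15.6, -10.4], "dr": [0, 0, 0], "fingers": -0.6},
])

```text
time: 7.8
tool_pos: [0.4508, -0.1931, 0.1507]
tool_rot: [3.14, 0.001, 1.434]
contact_force: [1.2, -1.3, -0.2]
opening: 0.0736
grip_force: 0.0
```

>>> step_arm([
  {"delta_pos": [0, 0, 2], "dr": [0, 0, 0], "fingers": -0.6},
  {"delta_pos": [0, 0, 4], "dr": [0, 0, 0], "fingers": -0.6},
  {"delta_pos": [0, 0, 4], "dr": [0, 0, 0], "fingers": -0.6},
  {"delta_pos": [0, 0, 4], "dr": [0, 0, 0], "fingers": -0.6},
  {"delta_pos": [0, 0, 4], "dr": [0, 0, 0], "fingers": -0.6},
])

```text
time: 8.43
tool_pos: [0.453, -0.1925, 0.1106]
tool_rot: [3.14, 0.001, 1.434]
contact_force: [0.5, 0.8, 0.2]
opening: 0.0736
grip_force: 0.0
```

Run:
```python
from h import *
im=snap('scene','s2.png');o=cv2.resize(im[130:250,190:390],None,fx=4,fy=4,interpolation=cv2.INTER_CUBIC)
cv2.imwrite('pics/s2c.png',o[:,:,::-1])
s=robot.observe();print(s['tool_pos'],np.degrees(s['tool_rot']))
```

```text
[ 0.45288526 -0.19241188  0.11047277] [1.79924598e+02 3.95166442e-02 8.21655528e+01]
```

View pics/s2c.png

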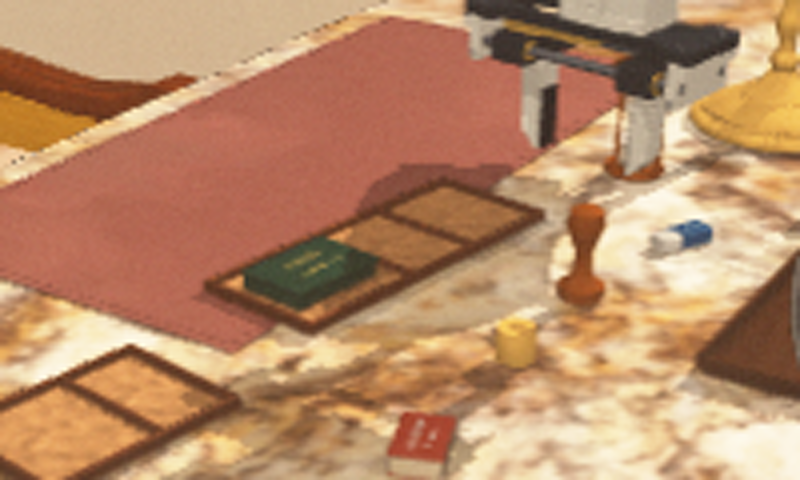

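The tin sits in its pocket (crop px 310,265), and the fingers straddle the stamp's axis (px 587,207). I descend on the stamp.

>>> step_arm([
  {"delta_pos": [0, 0, 2], "dr": [0, 0, 0], "fingers": -0.6},
  {"delta_pos": [0, 0, 4], "dr": [0, 0, 0], "fingers": -0.6},
  {"delta_pos": [0, 0, 6], "dr": [0, 0, 0], "fingers": -0.6},
  {"delta_pos": [0, 0, 7.5], "dr": [0, 0, 0], "fingers": -0.6},
  {"delta_pos": [0, 0, 7.9], "dr": [0, 0, 0], "fingers": -0.6},
])

```text
time: 9.1
tool_pos: [0.4522, -0.1921, 0.0301]
tool_rot: [-3.141, -0.0, 1.434]
contact_force: [-0.8, -0.3, 0.4]
opening: 0.0736
grip_force: 0.0
```

>>> step_arm([
  {"delta_pos": [0, 0, 0], "dr": [0, 0, 0], "fingers": 0},
  {"delta_pos": [0, 0, 0], "dr": [0, 0, 0], "fingers": 0.2},
  {"delta_pos": [0, 0, 0], "dr": [0, 0, 0], "fingers": 0.4},
  {"delta_pos": [0, 0, 0], "dr": [0, 0, 0], "fingers": 0.6},
  {"delta_pos": [0, 0, 0], "dr": [0, 0, 0], "fingers": 0.7},
], newtons=12)

```text
time: 9.72
tool_pos: [0.4524, -0.1924, 0.0308]
tool_rot: [3.141, 0.0, 1.434]
contact_force: [-0.1, 0.3, 0.8]
opening: 0.029
grip_force: 12.1
```

>>> step_arm([
  {"delta_pos": [0, 0, 0], "dr": [0, 0, 0], "fingers": 0.7},
  {"delta_pos": [0, 0, 0], "dr": [0, 0, 0], "fingers": 0.7},
  {"delta_pos": [0, 0, -0.5], "dr": [0, 0, 0], "fingers": 0.7},
  {"delta_pos": [0, 0, -1.5], "dr": [0, 0, 0], "fingers": 0.7},
  {"delta_pos": [0, 0, -3], "dr": [0, 0, 0], "fingers": 0.7},
])

```text
time: 10.35
tool_pos: [0.4522, -0.1922, 0.0614]
tool_rot: [-3.141, -0.0, 1.434]
contact_force: [-0.0, -0.4, -0.4]
opening: 0.0289
grip_force: 12.0
```

>>> step_arm([
  {"delta_pos": [0, 0, -3], "dr": [0, 0, 0], "fingers": 0.7},
  {"delta_pos": [0.8, 4, -5], "dr": [0, 0, 0], "fingers": 0.7},
  {"delta_pos": [1.6, 8, -5], "dr": [0, 0, 0], "fingers": 0.7},
  {"delta_pos": [2.5, 12, -5], "dr": [0, 0, 0], "fingers": 0.7},
  {"delta_pos": [3.2, 15.6, -5], "dr": [0, 0, 0], "fingers": 0.7},
])

```text
time: 10.98
tool_pos: [0.6128, -0.1817, 0.1121]
tool_rot: [3.14, 0.0, 1.434]
contact_force: [0.0, 0.4, -1.5]
opening: 0.0291
grip_force: 12.0
```

>>> step_arm([
  {"delta_pos": [0, 0, 2], "dr": [0, 0, 0], "fingers": 0.7},
  {"delta_pos": [0, 0, 4], "dr": [0, 0, 0], "fingers": 0.7},
  {"delta_pos": [0, 0, 5.5], "dr": [0, 0, 0], "fingers": 0.7},
  {"delta_pos": [0, 0, 6.5], "dr": [0, 0, 0], "fingers": 0.7},
  {"delta_pos": [0, 0, 6.9], "dr": [0, 0, 0], "fingers": 0.7},
])

```text
time: 11.6
tool_pos: [0.6112, -0.182, 0.0416]
tool_rot: [-3.141, 0.0, 1.433]
contact_force: [-0.7, -0.3, -0.1]
opening: 0.029
grip_force: 12.0
```

>>> step_arm([
  {"delta_pos": [0, 0, 0.3], "dr": [0, 0, 0], "fingers": 0.7},
  {"delta_pos": [0, 0, 0.3], "dr": [0, 0, 0], "fingers": 0.7},
  {"delta_pos": [0, 0, 0.3], "dr": [0, 0, 0], "fingers": 0.7},
  {"delta_pos": [0, 0, 0.3], "dr": [0, 0, 0], "fingers": 0.7},
  {"delta_pos": [0, 0, 0.3], "dr": [0, 0, 0], "fingers": 0.7},
])

```text
time: 12.22
tool_pos: [0.6114, -0.182, 0.0389]
tool_rot: [3.141, 0.0, 1.434]
contact_force: [0.1, 1.6, -0.5]
opening: 0.0289
grip_force: 12.0
```

>>> step_arm([
  {"delta_pos": [0, 0, 0.1], "dr": [0, 0, 0], "fingers": 0.7},
  {"delta_pos": [0, 0, 0.1], "dr": [0, 0, 0], "fingers": 0.7},
  {"delta_pos": [0, 0, 0.1], "dr": [0, 0, 0], "fingers": 0.35},
  {"delta_pos": [0, 0, 0.1], "dr": [0, 0, 0], "fingers": 0.2},
  {"delta_pos": [0, 0, 0.1], "dr": [0, 0, 0], "fingers": -0.2},
])

```text
time: 12.85
tool_pos: [0.6113, -0.1819, 0.0376]
tool_rot: [-3.141, 0.0, 1.434]
contact_force: [-0.6, -0.0, -0.1]
opening: 0.0425
grip_force: 0.0
```

>>> step_arm([
  {"delta_pos": [0, 0, 0], "dr": [0, 0, 0], "fingers": -0.4},
  {"delta_pos": [0, 0, 0], "dr": [0, 0, 0], "fingers": -0.4},
  {"delta_pos": [0, 0, -2], "dr": [0, 0, 0], "fingers": -0.4},
  {"delta_pos": [0, 0, -6], "dr": [0, 0, 0], "fingers": -0.4},
  {"delta_pos": [0, 0, -12], "dr": [0, 0, 0], "fingers": -1},
])

```text
time: 13.48
tool_pos: [0.6102, -0.1815, 0.1571]
tool_rot: [-3.137, -0.001, 1.434]
contact_force: [1.2, -0.3, 0.1]
opening: 0.0703
grip_force: 0.0
```

```bash
python3 plan.py .6113,-.182,.158,82.14 .441,.335,.15,82 .441,.335,.013,82
```

```text
[0.441, 0.335, 0.15, 82.0] -> [ 48.9 -23.9   0.8] dr 0 cmd [ 0.4414  0.3351  0.15   82.14  ] len 54.43
[0.441, 0.335, 0.013, 82.0] -> [-0.  -0.  13.7] dr 0 cmd [4.414e-01 3.351e-01 1.300e-02 8.214e+01] len 13.70
```

>>> step_arm([
  {"delta_pos": [5, -2.4, 0], "dr": [0, 0, 0], "fingers": -1},
  {"delta_pos": [10, -4.9, 0], "dr": [0, 0, 0], "fingers": -1},
  {"delta_pos": [15, -7.3, 0], "dr": [0, 0, 0], "fingers": -1},
  {"delta_pos": [20, -9.8, 0], "dr": [0, 0, 0], "fingers": -1},
  {"delta_pos": [25, -12.2, 0], "dr": [0, 0, 0], "fingers": -1},
])

```text
time: 14.1
tool_pos: [0.5239, 0.084, 0.1579]
tool_rot: [3.141, -0.0, 1.433]
contact_force: [-0.0, 0.2, -0.4]
opening: 0.0918
grip_force: 0.0
```

>>> step_arm([
  {"delta_pos": [5, -2.4, 0], "dr": [0, 0, 0], "fingers": -1},
  {"delta_pos": [10, -4.9, 0], "dr": [0, 0, 0], "fingers": -1},
  {"delta_pos": [15, -7.3, 0], "dr": [0, 0, 0], "fingers": -1},
  {"delta_pos": [20, -9.8, 0], "dr": [0, 0, 0], "fingers": -1},
  {"delta_pos": [23.9, -11.7, 0.8], "dr": [0, 0, 0], "fingers": -1},
])

```text
time: 14.72
tool_pos: [0.4408, 0.3374, 0.1503]
tool_rot: [3.14, -0.001, 1.435]
contact_force: [0.8, -0.7, -0.4]
opening: 0.0919
grip_force: 0.0
```

>>> step_arm([
  {"delta_pos": [0, 0, 0], "dr": [0, 0, 0], "fingers": -1},
  {"delta_pos": [0, 0, 2], "dr": [0, 0, 0], "fingers": -1},
  {"delta_pos": [0, 0, 4], "dr": [0, 0, 0], "fingers": -1},
  {"delta_pos": [0, 0, 6], "dr": [0, 0, 0], "fingers": -1},
  {"delta_pos": [0, 0, 7], "dr": [0, 0, 0], "fingers": -1},
])

```text
time: 15.35
tool_pos: [0.4415, 0.334, 0.0789]
tool_rot: [-3.141, 0.001, 1.433]
contact_force: [-0.5, -0.7, -0.2]
opening: 0.0922
grip_force: 0.0
```

Run:
```python
from h import *
im=snap('scene','s3.png');o=cv2.resize(im[150:310,140:360],None,fx=3.5,fy=3.5,interpolation=cv2.INTER_CUBIC)
cv2.imwrite('pics/s3c.png',o[:,:,::-1])
s=robot.observe();print(s['tool_pos'],np.degrees(s['tool_rot']))
```

```text
[0.44106488 0.33394282 0.07804558] [-1.79891067e+02  1.02316335e-01  8.20887478e+01]
```

View pics/s3c.png

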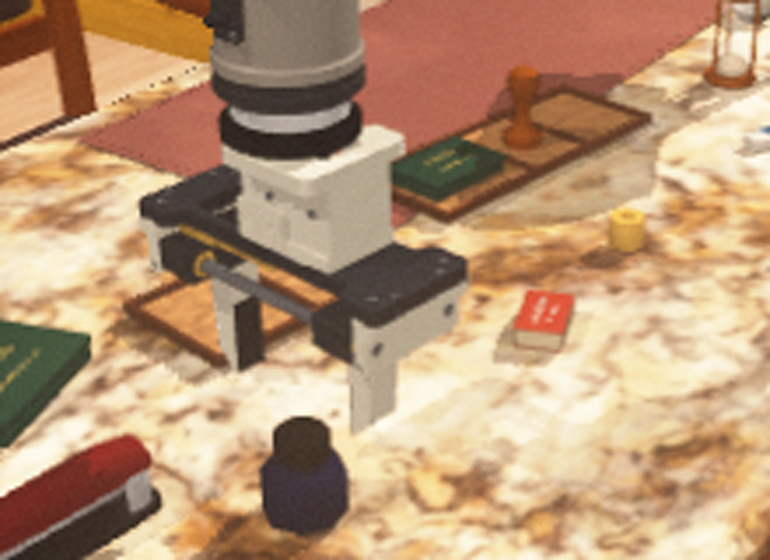

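The stamp stands in the middle pocket (crop px 523,110). Fingertips are at (248,365) and (370,430), with the bottle cap at (302,430). I check the offset numerically before descending.

Run:
```python
from h import *
f=lambda x,y:(140+x/3.5,150+y/3.5)
print('cap',px2w('scene',f(302,430),.058),'tcp px',(w2px('scene',[[.441,.334,.078],[.441,.335,.058],[.441,.335,0],[.441,.335,.03]])-[140,150])*3.5)
print('tips mid',px2w('scene',f(309,397),.078))
```

```text
cap [[0.43855703 0.34023545 0.058     ]] tcp px [[303.89482372 394.83061934]
 [304.40078618 424.31155316]
 [308.90518383 503.99189593]
 [306.60073714 463.40957496]]
tips mid [[0.43715214 0.3341122  0.078     ]]
```

>>> step_arm([
  {"delta_pos": [0.2, 0, 1.5], "dr": [0, 0, 0], "fingers": -1},
  {"delta_pos": [0.2, 0, 3], "dr": [0, 0, 0], "fingers": -1},
  {"delta_pos": [0.2, 0, 4.5], "dr": [0, 0, 0], "fingers": -1},
  {"delta_pos": [0.2, 0, 6], "dr": [0, 0, 0], "fingers": -1},
  {"delta_pos": [0.2, 0, 6.7], "dr": [0, 0, 0], "fingers": -1},
])

```text
time: 16.02
tool_pos: [0.4412, 0.3368, 0.0113]
tool_rot: [-3.14, 0.001, 1.434]
contact_force: [-0.3, -0.3, -0.6]
opening: 0.092
grip_force: 0.0
```

>>> step_arm([
  {"delta_pos": [0, 0, 0], "dr": [0, 0, 0], "fingers": -0.6},
  {"delta_pos": [0, 0, 0], "dr": [0, 0, 0], "fingers": -0.3},
  {"delta_pos": [0, 0, 0], "dr": [0, 0, 0], "fingers": 0},
  {"delta_pos": [0, 0, 0], "dr": [0, 0, 0], "fingers": 0.3},
  {"delta_pos": [0, 0, 0], "dr": [0, 0, 0], "fingers": 0.4},
], newtons=12)

```text
time: 16.65
tool_pos: [0.4418, 0.3372, 0.013]
tool_rot: [3.141, -0.0, 1.434]
contact_force: [-1.6, -0.1, 2.4]
opening: 0.0504
grip_force: 12.0
```

>>> step_arm([
  {"delta_pos": [0, 0, 0], "dr": [0, 0, 0], "fingers": 0.5},
  {"delta_pos": [0, 0, 0], "dr": [0, 0, 0], "fingers": 0.5},
  {"delta_pos": [0, 0, -0.5], "dr": [0, 0, 0], "fingers": 0.5},
  {"delta_pos": [0, 0, -1.5], "dr": [0, 0, 0], "fingers": 0.5},
  {"delta_pos": [0, 0, -3], "dr": [0, 0, 0], "fingers": 0.5},
], newtons=25)

```text
time: 17.27
tool_pos: [0.4415, 0.337, 0.0432]
tool_rot: [-3.141, 0.001, 1.434]
contact_force: [0.0, -0.4, -1.0]
opening: 0.0504
grip_force: 25.0
```

```bash
python3 plan.py .4416,.3371,.043,82.14 .5,.09,.18,82 .57,-.18,.18,82 .5992,-.263,.18,82 .5992,-.263,.021,82
```

```text
[0.5, 0.09, 0.18, 82.0] -> [-23.7   9.2 -13.7] dr 0 cmd [ 0.5003  0.0897  0.18   82.14  ] len 28.88
[0.57, -0.18, 0.18, 82.0] -> [-25.8  10.6  -0. ] dr 0 cmd [ 0.57   -0.1803  0.18   82.14  ] len 27.89
[0.5992, -0.263, 0.18, 82.0] -> [-7.8  4.  -0. ] dr 0 cmd [ 0.599  -0.2631  0.18   82.14  ] len 8.77
[0.5992, -0.263, 0.021, 82.0] -> [ 0.   0.  15.9] dr 0 cmd [ 5.990e-01 -2.631e-01  2.100e-02  8.214e+01] len 15.90
```

>>> step_arm([
  {"delta_pos": [0, 0, -4], "dr": [0, 0, 0], "fingers": 0.5},
  {"delta_pos": [-3, 1, -9], "dr": [0, 0, 0], "fingers": 0.5},
  {"delta_pos": [-7, 2, -13], "dr": [0, 0, 0], "fingers": 0.5},
  {"delta_pos": [-12, 3, -13.7], "dr": [0, 0, 0], "fingers": 0.5},
  {"delta_pos": [-17, 5, -13.7], "dr": [0, 0, 0], "fingers": 0.5},
])

```text
time: 17.9
tool_pos: [0.4681, 0.1608, 0.1819]
tool_rot: [3.138, -0.001, 1.435]
contact_force: [0.2, -0.0, -1.2]
opening: 0.0506
grip_force: 25.0
```

>>> step_arm([
  {"delta_pos": [-5, 2.3, 0], "dr": [0, 0, 0], "fingers": 0.5},
  {"delta_pos": [-10, 4.6, 0], "dr": [0, 0, 0], "fingers": 0.5},
  {"delta_pos": [-15, 7, 0], "dr": [0, 0, 0], "fingers": 0.5},
  {"delta_pos": [-20, 9.3, 0], "dr": [0, 0, 0], "fingers": 0.5},
  {"delta_pos": [-25, 11.7, 0], "dr": [0, 0, 0], "fingers": 0.5},
])

```text
time: 18.52
tool_pos: [0.55, -0.1036, 0.1809]
tool_rot: [3.14, 0.0, 1.433]
contact_force: [1.3, 0.1, -0.1]
opening: 0.0502
grip_force: 25.0
```

>>> step_arm([
  {"delta_pos": [-5, 2.3, 0], "dr": [0, 0, 0], "fingers": 0.5},
  {"delta_pos": [-10, 4.6, 0], "dr": [0, 0, 0], "fingers": 0.5},
  {"delta_pos": [-15.3, 7.1, 0], "dr": [0, 0, 0], "fingers": 0.5},
  {"delta_pos": [-15.3, 7.1, 1], "dr": [0, 0, 0], "fingers": 0.5},
  {"delta_pos": [-15.3, 7.1, 4], "dr": [0, 0, 0], "fingers": 0.5},
])

```text
time: 19.15
tool_pos: [0.5997, -0.2636, 0.1412]
tool_rot: [3.138, 0.001, 1.432]
contact_force: [-0.3, 0.1, -1.7]
opening: 0.0504
grip_force: 25.0
```

>>> step_arm([
  {"delta_pos": [0, 0, 3], "dr": [0, 0, 0], "fingers": 0.5},
  {"delta_pos": [0, 0, 5], "dr": [0, 0, 0], "fingers": 0.5},
  {"delta_pos": [0, 0, 7], "dr": [0, 0, 0], "fingers": 0.5},
  {"delta_pos": [0, 0, 9], "dr": [0, 0, 0], "fingers": 0.5},
  {"delta_pos": [0, 0, 10], "dr": [0, 0, 0], "fingers": 0.5},
])

```text
time: 19.77
tool_pos: [0.5985, -0.2618, 0.0391]
tool_rot: [-3.14, -0.001, 1.434]
contact_force: [0.4, 0.1, -0.0]
opening: 0.0502
grip_force: 25.0
```

Run:
```python
from h import *
im=snap('scene','s4.png');o=cv2.resize(im[90:230,220:400],None,fx=4,fy=4,interpolation=cv2.INTER_CUBIC)
cv2.imwrite('pics/s4c.png',o[:,:,::-1])
s=robot.observe();print(s['tool_pos'],np.degrees(s['tool_rot']))
```

```text
[ 0.59818054 -0.26175685  0.03817313] [-1.79852783e+02 -6.49052058e-02  8.21741368e+01]
```

View pics/s4c.png

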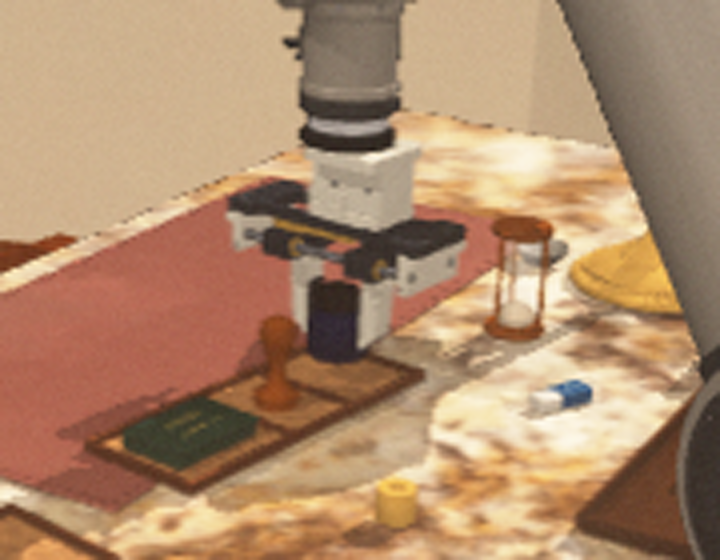

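The bottle is upright above the end pocket (crop px 335,320), so I lower and release it.

>>> step_arm([
  {"delta_pos": [0, 0, 0.8], "dr": [0, 0, 0], "fingers": 0.5},
  {"delta_pos": [0, 0, 1.4], "dr": [0, 0, 0], "fingers": 0.5},
  {"delta_pos": [0, 0, 1.8], "dr": [0, 0, 0], "fingers": 0.5},
  {"delta_pos": [0, 0, 2], "dr": [0, 0, 0], "fingers": 0.5},
  {"delta_pos": [0, 0, 2], "dr": [0, 0, 0], "fingers": 0.5},
])

```text
time: 20.45
tool_pos: [0.5992, -0.2631, 0.02]
tool_rot: [3.141, 0.0, 1.434]
contact_force: [-0.2, -0.3, 0.3]
opening: 0.05
grip_force: 25.0
```

>>> step_arm([
  {"delta_pos": [0, 0, 0], "dr": [0, 0, 0], "fingers": -0.1},
  {"delta_pos": [0, 0, 0], "dr": [0, 0, 0], "fingers": -0.3},
  {"delta_pos": [0, 0, 0], "dr": [0, 0, 0], "fingers": -0.5},
  {"delta_pos": [0, 0, -0.5], "dr": [0, 0, 0], "fingers": -0.6},
  {"delta_pos": [0, 0, -3], "dr": [0, 0, 0], "fingers": -0.6},
])

```text
time: 21.08
tool_pos: [0.5981, -0.2625, 0.0487]
tool_rot: [-3.138, -0.001, 1.434]
contact_force: [0.8, 0.1, -0.4]
opening: 0.0733
grip_force: 0.0
```

```bash
python3 plan.py .599,-.2631,.05,82.14 .599,-.2631,.15,82 .4265,-.3255,.15,70 .4265,-.3255,.003,70  .4265,-.3255,.13,70 .60,-.02,.13,81 .631,.197,.1,81 .631,.197,.01,81 .631,.197,.12,81 .4435,-.073,.12,81 .4435,-.073,.006,81 .4435,-.073,.1,81 .619,.12,.1,81 .619,.12,.013,81 .619,.12,.15,81
```

```text
[0.599, -0.2631, 0.15, 82.0] -> [  0.   0. -10.] dr 0 cmd [ 0.599  -0.2631  0.15   82.14  ] len 10.00
[0.4265, -0.3255, 0.15, 70.0] -> [ -8.5 -16.2   0. ] dr 12 cmd [ 0.4269 -0.3251  0.15   70.14  ] len 18.29
[0.4265, -0.3255, 0.003, 70.0] -> [-0.  -0.  14.7] dr 0 cmd [ 4.269e-01 -3.251e-01  3.000e-03  7.014e+01] len 14.70
[0.4265, -0.3255, 0.13, 70.0] -> [ -0.   -0.  -12.7] dr 0 cmd [ 0.4269 -0.3251  0.13   70.14  ] len 12.70
[0.6, -0.02, 0.13, 81.0] -> [34.6  5.9  0. ] dr -11 cmd [ 5.999e-01 -1.980e-02  1.300e-01  8.114e+01] len 35.10
[0.631, 0.197, 0.1, 81.0] -> [21.9 -0.3  3. ] dr 0 cmd [ 0.6307  0.1971  0.1    81.14  ] len 22.11
[0.631, 0.197, 0.01, 81.0] -> [-0.  0.  9.] dr 0 cmd [6.307e-01 1.971e-01 1.000e-02 8.114e+01] len 9.00
[0.631, 0.197, 0.12, 81.0] -> [ -0.   0. -11.] dr 0 cmd [ 0.6307  0.1971  0.12   81.14  ] len 11.00
[0.4435, -0.073, 0.12, 81.0] -> [-29.6 -14.3   0. ] dr 0 cmd [ 4.438e-01 -7.340e-02  1.200e-01  8.114e+01] len 32.87
[0.4435, -0.073, 0.006, 81.0] -> [ 0.  -0.  11.4] dr 0 cmd [ 4.438e-01 -7.340e-02  6.000e-03  8.114e+01] len 11.40
[0.4435, -0.073, 0.1, 81.0] -> [ 0.  -0.  -9.4] dr 0 cmd [ 4.438e-01 -7.340e-02  1.000e-01  8.114e+01] len 9.40
[0.619, 0.12, 0.1, 81.0] -> [21.8 14.3  0. ] dr 0 cmd [ 0.6187  0.12    0.1    81.14  ] len 26.07
[0.619, 0.12, 0.013, 81.0] -> [0.  0.  8.7] dr 0 cmd [6.187e-01 1.200e-01 1.300e-02 8.114e+01] len 8.70
[0.619, 0.12, 0.15, 81.0] -> [  0.    0.  -13.7] dr 0 cmd [ 0.6187  0.12    0.15   81.14  ] len 13.70
```

>>> step_arm([
  {"delta_pos": [0, 0, -6], "dr": [0, 0, 0], "fingers": -0.6},
  {"delta_pos": [0, 0, -10], "dr": [0, 0, 0], "fingers": -0.6},
  {"delta_pos": [-2.8, -5.4, -10], "dr": [0, 0, 4], "fingers": -0.1},
  {"delta_pos": [-5.6, -10.8, -10], "dr": [0, 0, 8], "fingers": -0.1},
  {"delta_pos": [-8.5, -16.2, -10], "dr": [0, 0, 12], "fingers": -0.1},
])

```text
time: 21.7
tool_pos: [0.4254, -0.3255, 0.1503]
tool_rot: [3.14, 0.001, 1.223]
contact_force: [-0.5, -0.8, 0.4]
opening: 0.0517
grip_force: 0.0
```

>>> step_arm([
  {"delta_pos": [0, 0, 2], "dr": [0, 0, 0], "fingers": -0.1},
  {"delta_pos": [0, 0, 5], "dr": [0, 0, 0], "fingers": -0.1},
  {"delta_pos": [0, 0, 8], "dr": [0, 0, 0], "fingers": -0.1},
  {"delta_pos": [0, 0, 9.7], "dr": [0, 0, 0], "fingers": -0.1},
  {"delta_pos": [0, 0, 9.7], "dr": [0, 0, 0], "fingers": -0.1},
])

```text
time: 22.32
tool_pos: [0.4265, -0.3246, 0.052]
tool_rot: [-3.14, -0.001, 1.224]
contact_force: [0.5, -0.9, -0.5]
opening: 0.0505
grip_force: 0.0
```

Run:
```python
from h import *
im=snap('scene','s5.png');o=cv2.resize(im[90:230,220:400],None,fx=4,fy=4,interpolation=cv2.INTER_CUBIC)
cv2.imwrite('pics/s5c.png',o[:,:,::-1])
s=robot.observe();print(s['tool_pos'],np.degrees(s['tool_rot']))
```

```text
[ 0.42702854 -0.32513884  0.05293133] [-1.79988775e+02 -1.53120491e-03  7.01408766e+01]
```

View pics/s5c.png

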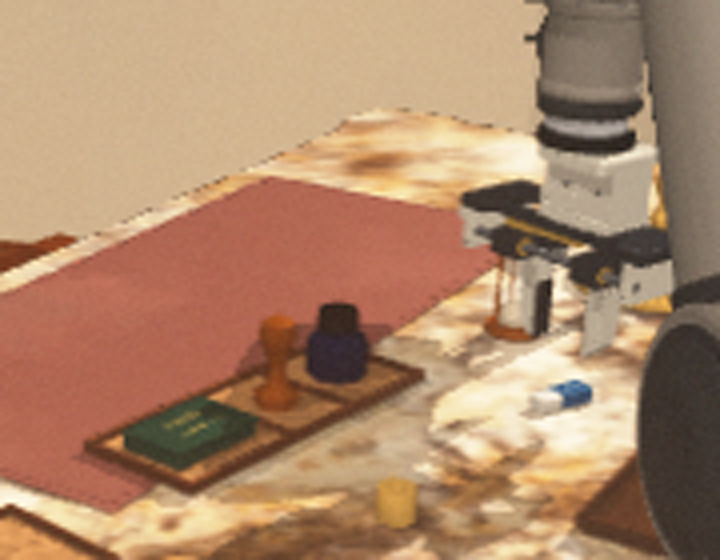

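All three are seated in the larger tray (crop px 190,430; 275,360; 338,345), and the fingers straddle the eraser (px 560,397). I descend.

>>> step_arm([
  {"delta_pos": [0, 0, 1.5], "dr": [0, 0, 0], "fingers": -0.1},
  {"delta_pos": [0, 0, 3], "dr": [0, 0, 0], "fingers": -0.1},
  {"delta_pos": [0, 0, 4], "dr": [0, 0, 0], "fingers": -0.1},
  {"delta_pos": [0, 0, 4.6], "dr": [0, 0, 0], "fingers": -0.1},
  {"delta_pos": [0, 0, 5], "dr": [0, 0, 0], "fingers": -0.1},
])

```text
time: 23.0
tool_pos: [0.427, -0.3251, 0.0023]
tool_rot: [-3.141, -0.0, 1.224]
contact_force: [-0.3, -0.2, 0.6]
opening: 0.0505
grip_force: 0.0
```

>>> step_arm([
  {"delta_pos": [0, 0, 0], "dr": [0, 0, 0], "fingers": 0.2},
  {"delta_pos": [0, 0, 0], "dr": [0, 0, 0], "fingers": 0.4},
  {"delta_pos": [0, 0, 0], "dr": [0, 0, 0], "fingers": 0.6},
  {"delta_pos": [0, 0, 0], "dr": [0, 0, 0], "fingers": 0.7},
  {"delta_pos": [0, 0, 0], "dr": [0, 0, 0], "fingers": 0.7},
], newtons=8)

```text
time: 23.62
tool_pos: [0.4271, -0.3252, 0.003]
tool_rot: [3.141, 0.0, 1.224]
contact_force: [-0.3, 0.3, 1.7]
opening: 0.0212
grip_force: 7.8
```

>>> step_arm([
  {"delta_pos": [0, 0, 0], "dr": [0, 0, 0], "fingers": 0.7},
  {"delta_pos": [0, 0, -0.5], "dr": [0, 0, 0], "fingers": 0.7},
  {"delta_pos": [0, 0, -2], "dr": [0, 0, 0], "fingers": 0.7},
  {"delta_pos": [0, 0, -5], "dr": [0, 0, 0], "fingers": 0.7},
  {"delta_pos": [0, 0, -10], "dr": [0, 0, 0], "fingers": 0.7},
])

```text
time: 24.25
tool_pos: [0.4263, -0.3244, 0.1034]
tool_rot: [-3.139, -0.001, 1.224]
contact_force: [0.9, -0.7, 0.2]
opening: 0.0215
grip_force: 7.7
```

>>> step_arm([
  {"delta_pos": [5.5, 0.9, -2], "dr": [0, 0, -2], "fingers": 0.7},
  {"delta_pos": [11.4, 1.9, -4], "dr": [0, 0, -4], "fingers": 0.7},
  {"delta_pos": [17.3, 2.9, -4], "dr": [0, 0, -6], "fingers": 0.7},
  {"delta_pos": [23.2, 3.9, -4], "dr": [0, 0, -9], "fingers": 0.7},
  {"delta_pos": [29, 5, -4], "dr": [0, 0, -11], "fingers": 0.7},
])

```text
time: 24.88
tool_pos: [0.5733, -0.0675, 0.144]
tool_rot: [3.14, 0.0, 1.418]
contact_force: [0.6, -2.2, 0.1]
opening: 0.0211
grip_force: 7.7
```

```bash
python3 - <<'E'
from h import *
im=snap('scene','s6.png')
s=robot.observe();print(s['tool_pos'],np.degrees(s['tool_rot']),s['opening'])
c=[.4269,-.3251,.103];a=np.radians(70.14);v=[.29,.05,-.04]
print(c[0]+np.cos(a)*v[0]+np.sin(a)*v[1],c[1]+np.sin(a)*v[0]-np.cos(a)*v[1],c[2]-v[2])
E
python3 plan.py .5725,-.0694,.143,81.14 .631,.197,.1,81 .631,.197,.01,81
```

```text
[ 0.57617988 -0.06126627  0.14404264] [179.794725    -0.19267487  81.50281677] 0.020934313673979982
0.5724459528670386 -0.06933374811358367 0.143
[0.631, 0.197, 0.1, 81.0] -> [27.2  1.7  4.3] dr 0 cmd [ 0.6312  0.1967  0.1    81.14  ] len 27.59
[0.631, 0.197, 0.01, 81.0] -> [ 0. -0.  9.] dr 0 cmd [6.312e-01 1.967e-01 1.000e-02 8.114e+01] len 9.00
```

>>> step_arm([
  {"delta_pos": [6, 0.4, 1], "dr": [0, 0, 0], "fingers": 0.7},
  {"delta_pos": [12, 0.8, 2], "dr": [0, 0, 0], "fingers": 0.7},
  {"delta_pos": [18, 1.2, 3], "dr": [0, 0, 0], "fingers": 0.7},
  {"delta_pos": [24, 1.5, 4.3], "dr": [0, 0, 0], "fingers": 0.7},
  {"delta_pos": [27.2, 1.7, 5.3], "dr": [0, 0, 0], "fingers": 0.7},
])

```text
time: 25.55
tool_pos: [0.6311, 0.1998, 0.09]
tool_rot: [3.141, -0.0, 1.419]
contact_force: [0.4, -0.3, 0.4]
opening: 0.0217
grip_force: 7.7
```

>>> step_arm([
  {"delta_pos": [0, 0, 1], "dr": [0, 0, 0], "fingers": 0.7},
  {"delta_pos": [0, 0, 3], "dr": [0, 0, 0], "fingers": 0.7},
  {"delta_pos": [0, 0, 4.5], "dr": [0, 0, 0], "fingers": 0.7},
  {"delta_pos": [0, 0, 5.5], "dr": [0, 0, 0], "fingers": 0.7},
  {"delta_pos": [0, 0, 6], "dr": [0, 0, 0], "fingers": 0.7},
])

```text
time: 26.18
tool_pos: [0.6312, 0.1962, 0.0293]
tool_rot: [-3.141, 0.0, 1.415]
contact_force: [0.3, -0.1, -0.3]
opening: 0.021
grip_force: 7.7
```

Run:
```python
from h import *
im=snap('scene','s7.png');o=cv2.resize(im[150:310,140:340],None,fx=3.5,fy=3.5,interpolation=cv2.INTER_CUBIC)
cv2.imwrite('pics/s7c.png',o[:,:,::-1])
s=robot.observe();print(s['tool_pos'],np.degrees(s['tool_rot']))
```

```text
[0.63102181 0.19627206 0.02891715] [-1.79953671e+02  2.46786918e-02  8.11095887e+01]
```

View pics/s7c.png

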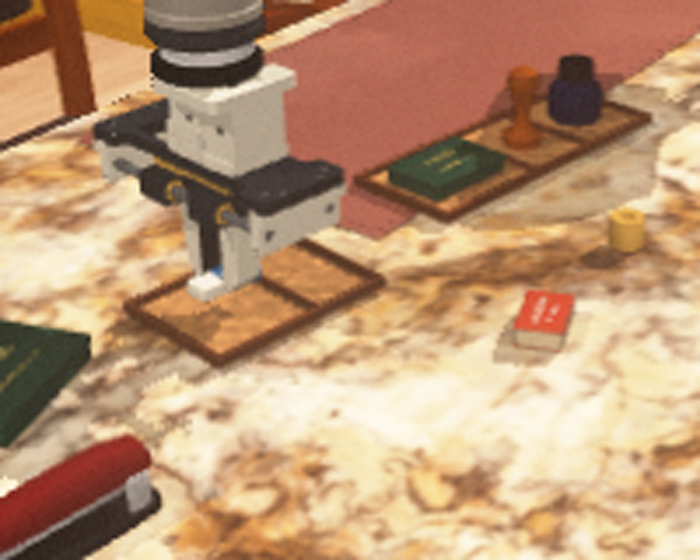

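The eraser is held flat over the longer pocket (crop px 225,285). I lower and release it.

>>> step_arm([
  {"delta_pos": [0, 0, 0.8], "dr": [0, 0, 0], "fingers": 0.7},
  {"delta_pos": [0, 0, 1.5], "dr": [0, 0, 0], "fingers": 0.7},
  {"delta_pos": [0, 0, 1.8], "dr": [0, 0, 0], "fingers": 0.7},
  {"delta_pos": [0, 0, 2], "dr": [0, 0, 0], "fingers": 0.7},
  {"delta_pos": [0, 0, 2], "dr": [0, 0, 0], "fingers": 0.7},
])

```text
time: 26.85
tool_pos: [0.6314, 0.1969, 0.0099]
tool_rot: [3.141, -0.0, 1.416]
contact_force: [-0.7, 0.3, 0.5]
opening: 0.0213
grip_force: 7.8
```

>>> step_arm([
  {"delta_pos": [0, 0, 0], "dr": [0, 0, 0], "fingers": 0.3},
  {"delta_pos": [0, 0, 0], "dr": [0, 0, 0], "fingers": 0.2},
  {"delta_pos": [0, 0, 0], "dr": [0, 0, 0], "fingers": 0.2},
  {"delta_pos": [0, 0, -1], "dr": [0, 0, 0], "fingers": 0.2},
  {"delta_pos": [0, 0, -5], "dr": [0, 0, 0], "fingers": 0.2},
])

```text
time: 27.48
tool_pos: [0.6296, 0.1964, 0.0582]
tool_rot: [-3.137, 0.002, 1.416]
contact_force: [0.1, -0.5, 0.7]
opening: 0.0365
grip_force: 0.0
```

>>> step_arm([
  {"delta_pos": [0, 0, -5], "dr": [0, 0, 0], "fingers": -0.4},
  {"delta_pos": [-6, -2.9, -6], "dr": [0, 0, 0], "fingers": -0.4},
  {"delta_pos": [-12, -5.8, -6], "dr": [0, 0, 0], "fingers": -0.4},
  {"delta_pos": [-18, -8.7, -6], "dr": [0, 0, 0], "fingers": -0.4},
  {"delta_pos": [-24, -11.6, -6], "dr": [0, 0, 0], "fingers": -0.4},
])

```text
time: 28.1
tool_pos: [0.4885, -0.0097, 0.1207]
tool_rot: [3.14, 0.0, 1.417]
contact_force: [0.8, -1.5, 0.2]
opening: 0.0637
grip_force: 0.0
```

>>> step_arm([
  {"delta_pos": [-5.5, -2.7, 0], "dr": [0, 0, 0], "fingers": -0.4},
  {"delta_pos": [-5.5, -2.7, 1], "dr": [0, 0, 0], "fingers": -0.4},
  {"delta_pos": [-5.5, -2.7, 3], "dr": [0, 0, 0], "fingers": -0.4},
  {"delta_pos": [-5.5, -2.7, 5], "dr": [0, 0, 0], "fingers": -0.4},
  {"delta_pos": [-5.5, -2.7, 6], "dr": [0, 0, 0], "fingers": -0.4},
])

```text
time: 28.72
tool_pos: [0.4546, -0.0578, 0.0591]
tool_rot: [-3.141, -0.0, 1.417]
contact_force: [0.4, -0.1, -0.2]
opening: 0.0641
grip_force: 0.0
```

Run:
```python
from h import *
im=snap('scene','s8.png');o=cv2.resize(im[150:270,150:350],None,fx=4,fy=4,interpolation=cv2.INTER_CUBIC)
cv2.imwrite('pics/s8c.png',o[:,:,::-1])
s=robot.observe();print(s['tool_pos'],np.degrees(s['tool_rot']),s['opening'])
```

```text
[ 0.45406742 -0.0577382   0.0583594 ] [-1.79904586e+02 -1.52145493e-02  8.11831297e+01] 0.06402381304056429
```

View pics/s8c.png

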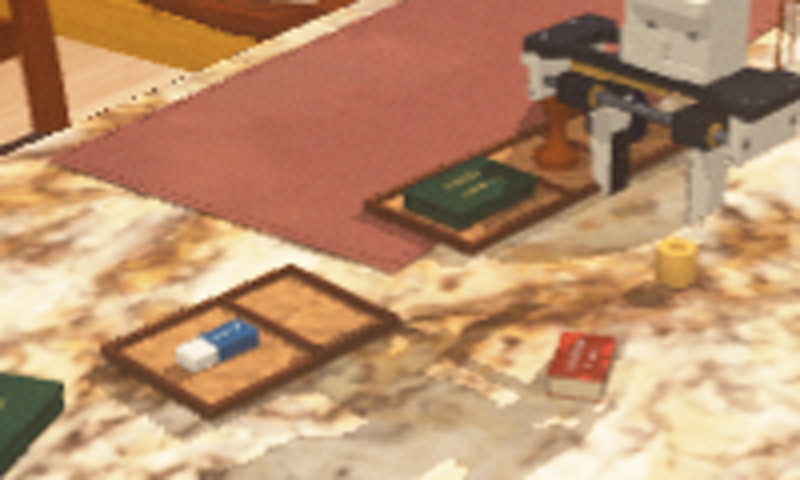

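The eraser lies flat in the longer pocket (crop px 217,345), and the TCP is about 19 mm short of the sharpener (px 678,260). I correct that first, then descend.

>>> step_arm([
  {"delta_pos": [-1.7, -0.8, 0], "dr": [0, 0, 0], "fingers": -0.4},
  {"delta_pos": [-1.7, -0.8, 0], "dr": [0, 0, 0], "fingers": -0.4},
  {"delta_pos": [-1.7, -0.8, 0], "dr": [0, 0, 0], "fingers": -0.4},
  {"delta_pos": [-1.7, -0.8, 0.8], "dr": [0, 0, 0], "fingers": -0.4},
  {"delta_pos": [-1.7, -0.8, 2], "dr": [0, 0, 0], "fingers": -0.4},
])

```text
time: 29.4
tool_pos: [0.4441, -0.0738, 0.0392]
tool_rot: [3.141, 0.0, 1.417]
contact_force: [0.4, 0.3, -0.6]
opening: 0.0646
grip_force: 0.0
```

>>> step_arm([
  {"delta_pos": [0, 0, 1], "dr": [0, 0, 0], "fingers": -0.4},
  {"delta_pos": [0, 0, 2], "dr": [0, 0, 0], "fingers": -0.4},
  {"delta_pos": [0, 0, 2.8], "dr": [0, 0, 0], "fingers": -0.4},
  {"delta_pos": [0, 0, 3.2], "dr": [0, 0, 0], "fingers": -0.4},
  {"delta_pos": [0, 0, 3.3], "dr": [0, 0, 0], "fingers": -0.4},
])

```text
time: 30.02
tool_pos: [0.4437, -0.074, 0.0065]
tool_rot: [-3.141, 0.0, 1.416]
contact_force: [-0.1, 0.2, -0.1]
opening: 0.0642
grip_force: 0.0
```

>>> step_arm([
  {"delta_pos": [0, 0, 0], "dr": [0, 0, 0], "fingers": 0},
  {"delta_pos": [0, 0, 0], "dr": [0, 0, 0], "fingers": 0.2},
  {"delta_pos": [0, 0, 0], "dr": [0, 0, 0], "fingers": 0.4},
  {"delta_pos": [0, 0, 0], "dr": [0, 0, 0], "fingers": 0.6},
  {"delta_pos": [0, 0, 0], "dr": [0, 0, 0], "fingers": 0.7},
], newtons=15)

```text
time: 30.65
tool_pos: [0.4438, -0.074, 0.0068]
tool_rot: [3.141, 0.0, 1.416]
contact_force: [-0.5, 0.9, 2.1]
opening: 0.0285
grip_force: 15.0
```

>>> step_arm([
  {"delta_pos": [0, 0, 0], "dr": [0, 0, 0], "fingers": 0.7},
  {"delta_pos": [0, 0, -0.5], "dr": [0, 0, 0], "fingers": 0.7},
  {"delta_pos": [0, 0, -2], "dr": [0, 0, 0], "fingers": 0.7},
  {"delta_pos": [0, 0, -5], "dr": [0, 0, 0], "fingers": 0.7},
  {"delta_pos": [0, 0, -8], "dr": [0, 0, 0], "fingers": 0.7},
])

```text
time: 31.28
tool_pos: [0.4435, -0.0739, 0.0876]
tool_rot: [-3.141, -0.0, 1.416]
contact_force: [0.9, 0.2, -0.9]
opening: 0.0286
grip_force: 15.0
```

>>> step_arm([
  {"delta_pos": [4.4, 2.9, 0], "dr": [0, 0, 0], "fingers": 0.7},
  {"delta_pos": [8.8, 5.8, 0], "dr": [0, 0, 0], "fingers": 0.7},
  {"delta_pos": [13.2, 8.7, 0], "dr": [0, 0, 0], "fingers": 0.7},
  {"delta_pos": [17.6, 11.6, 0], "dr": [0, 0, 0], "fingers": 0.7},
  {"delta_pos": [21.8, 14.3, 0], "dr": [0, 0, 0], "fingers": 0.7},
])

```text
time: 31.9
tool_pos: [0.6195, 0.1208, 0.0868]
tool_rot: [-3.142, 0.0, 1.416]
contact_force: [0.6, -0.2, 0.0]
opening: 0.0286
grip_force: 15.0
```

>>> step_arm([
  {"delta_pos": [0, 0, 0], "dr": [0, 0, 0], "fingers": 0.7},
  {"delta_pos": [0, 0, 1], "dr": [0, 0, 0], "fingers": 0.7},
  {"delta_pos": [0, 0, 3], "dr": [0, 0, 0], "fingers": 0.7},
  {"delta_pos": [0, 0, 4.5], "dr": [0, 0, 0], "fingers": 0.7},
  {"delta_pos": [0, 0, 5], "dr": [0, 0, 0], "fingers": 0.7},
])

```text
time: 32.52
tool_pos: [0.6175, 0.1185, 0.0354]
tool_rot: [-3.139, 0.001, 1.415]
contact_force: [0.2, 0.2, -0.5]
opening: 0.0286
grip_force: 15.0
```

>>> step_arm([
  {"delta_pos": [0, 0, 1], "dr": [0, 0, 0], "fingers": 0.7},
  {"delta_pos": [0, 0, 1.8], "dr": [0, 0, 0], "fingers": 0.7},
  {"delta_pos": [0, 0, 2.1], "dr": [0, 0, 0], "fingers": 0.7},
  {"delta_pos": [0, 0, 2.3], "dr": [0, 0, 0], "fingers": 0.7},
  {"delta_pos": [0, 0, 2.3], "dr": [0, 0, 0], "fingers": 0.7},
])

```text
time: 33.15
tool_pos: [0.6189, 0.1194, 0.014]
tool_rot: [3.141, -0.0, 1.416]
contact_force: [-0.2, -0.6, -0.4]
opening: 0.0287
grip_force: 15.0
```

>>> step_arm([
  {"delta_pos": [0, 0, 0], "dr": [0, 0, 0], "fingers": 0.2},
  {"delta_pos": [0, 0, 0], "dr": [0, 0, 0], "fingers": 0.05},
  {"delta_pos": [0, 0, 0], "dr": [0, 0, 0], "fingers": 0},
  {"delta_pos": [0, 0, -1], "dr": [0, 0, 0], "fingers": 0},
  {"delta_pos": [0, 0, -5], "dr": [0, 0, 0], "fingers": 0},
])

```text
time: 33.78
tool_pos: [0.6171, 0.1192, 0.0625]
tool_rot: [-3.137, 0.001, 1.416]
contact_force: [0.7, 0.8, 0.2]
opening: 0.046
grip_force: 0.0
```

>>> step_arm([
  {"delta_pos": [0, 0, -5], "dr": [0, 0, 0], "fingers": 0},
  {"delta_pos": [0, 0, -10], "dr": [0, 0, 0], "fingers": 0},
  {"delta_pos": [0, -3, -14], "dr": [0, 0, 0], "fingers": 0},
  {"delta_pos": [0, -8, -14], "dr": [0, 0, 0], "fingers": 0},
  {"delta_pos": [0, -13, -14], "dr": [0, 0, 0], "fingers": 0},
])

```text
time: 34.4
tool_pos: [0.489, 0.1395, 0.2049]
tool_rot: [3.139, -0.001, 1.416]
contact_force: [0.6, 0.7, -0.0]
opening: 0.0461
grip_force: 0.0
```

Run:
```python
from h import *
im=snap('scene','s9.png');cv2.imwrite('pics/s9b.png',cv2.resize(im[110:350,60:380],(800,600),interpolation=cv2.INTER_CUBIC)[:,:,::-1])
```

```text
(no output)
```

View pics/s9b.png

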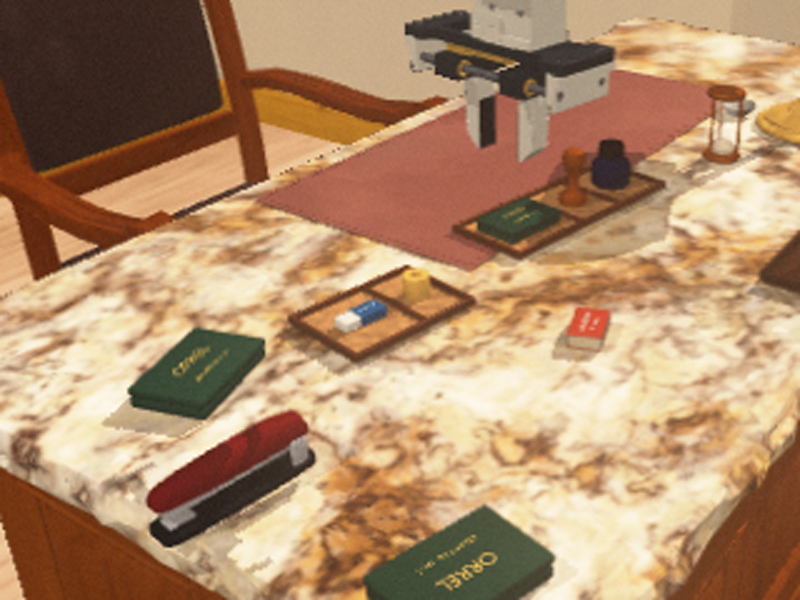

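All five items sit in their pockets: tin (518,220), stamp (572,175), bottle (610,165), eraser (360,316) and sharpener (416,285). The matchbox, stapler and hourglass are undisturbed.

>>> step_arm([
  {"delta_pos": [0, 0, 0], "dr": [0, 0, 0], "fingers": 0},
  {"delta_pos": [0, 0, 0], "dr": [0, 0, 0], "fingers": 0},
  {"delta_pos": [0, 0, 0], "dr": [0, 0, 0], "fingers": 0},
  {"delta_pos": [0, 0, 0], "dr": [0, 0, 0], "fingers": 0},
  {"delta_pos": [0, 0, 0], "dr": [0, 0, 0], "fingers": 0},
])

```text
time: 35.08
tool_pos: [0.4905, 0.1393, 0.2034]
tool_rot: [-3.141, 0.0, 1.416]
contact_force: [-0.4, -0.2, 0.4]
opening: 0.0463
grip_force: 0.0
```

```bash
python3 -c "
from cell import robot
print(robot.hand_in())"
```

```text
the job is handed in; nothing more can be done
None
```

Both kits are made up and the job was handed in at about 35 s: all five items sat in their pockets in the last picture, with the matchbox, stapler and hourglass undisturbed; the hand-in gave no verdict.

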